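Tip two trinket boxes onto their taped painting places

ROBOT

A 6-joint arm with a two-finger parallel gripper is mounted at the origin on the work surface. World frame = base frame: x ahead of the robot, y to its left, z up, the work surface at z = 0. Lengths are in m, angles in rad, forces in N, time in s.
With the tool pointing down it reaches from about 0.25 to 0.725 m from the base axis. Payload 4 kg.
Tool frame: the origin (TCP) lies between the finger pads; the fingertips stand 17 mm ahead of it and the grasp point (between the pads) lies 2 mm behind it; z points along the fingers, y is the direction in which the jaws open and shut (so a half turn about z gives the same grasp; the last joint's range is limited). The gripper opens to 85 mm and grips with 20 to 120 N. Pads are 22 mm wide; open, the fingers measure 114 mm over their backs; the gripper's body (76 mm by 85 mm) begins 54 mm behind the grasp point. The pads swing forward as they close: fully open they stand 13 mm farther back than shut.
Start: joints at [1.221, 0.241, 0.005, 1.335, 0, 1.571], TCP at [0.171, 0.47, 0.248] pointing down, gripper open.
Joint ranges: [-2.72, 2.72], [-1.05, 1.87], [-1.09, 1.28], [-1.99, 2.15], [-1.42, 1.44], [-3.14, 3.14]. Speed limits (rad/s): [2.79, 2.79, 3.14, 3.14, 3.14, 3.14].

INTERFACE

Orientations are given as a unit quaternion [x, y, z, w].
In Python, from workcell import readout, viewer, order gives the robot as it stands. The module is installed in compiled form; this text tells all that it offers.
- The arm moves only by the shell command python3 -m crank 'ROWS'. ROWS is text: rows parted by semicolons, each of 7 numbers parted by spaces: the shift along the tool's x, y, z in m, then the turn, a rotation vector about the tool's x, y, z in rad, then the gripper's target within -1 to 1 (shut at 1, half-way at 0, fully open at -1). A call has 1 to 20 rows; each row shifts and turns the pose as measured when the row begins, along the tool's axes as they then stand; what a row does not reach is not made up. A row lasts 1/12 s, in which the tool goes at most 41.7 mm and 7.16 degrees, less where a joint would pass 70% of its speed; a pose out of reach is approached as far as the arm can. A call with a gripper value outside its range is refused whole. The fingers move at their own pace and stop on an object; the grip force is fixed at half the most. Time passes only in rows, so rows that do not move let the fingers close. It gives the time, the measured TCP pose, the force and the opening at its end, in the units of the state.
- readout.get_obs(): the state, without advancing time (a new reading comes with each control period).
- viewer.camera(name): name is "side" or "top"; returns the picture (400x640x3 uint8, red, green, blue); there is no depth.
- viewer.calibration(name): a dict with "fx", "fy", "cx", "cy" (pixels), "D" ([k1, k2, p1, p2, k3] as OpenCV has them; the pictures are not rectified), "eye" and "rotation" of the camera in the world. Camera axes: x right, y down, z forward; pixel columns grow to the right and rows downward; lengths in m; the calibration is good to about 2 mm. A picture is of the moment at which its call begins. calibration takes no time and is no camera call.
- order.job_done(): hands the job in, once; it reports no verdict.
The state is a dict: "clock": time; "joint_pos": joint angles; "joint_vel": joint speeds; "tau": joint torques, N m; "eef_pos": TCP position; "tool_rot": TCP orientation; "ft_force": force on the tool from outside, world axes, zero at the start; "ft_torque": the same for the moment, N m; "grip_width": finger opening in m.
Only numpy, scipy, OpenCV 4.12 (cv2) and the standard library are available. Lean on these libraries where they do the work, as an engineer would, in place of code of your own. Each camera call takes 0.05 s, during which the arm holds its last target. There are 200 camera calls.

TASK

Two closed wooden trinket boxes, a tall one and a short one, stand on end on the painter's board, each at one end of its own taped rectangle. In either order, push each box high on its lid face with a fingertip or the outside of the fingers so that it topples and falls flat onto its bottom, lid up and ready for painting, inside its own rectangle and roughly square with it. Do not grip, lift or carry a box or hold it on its way down, and leave everything else standing or lying where it is.

Things in the scene. Friction and masses are not known exactly. Their poses are not given: they have to be found in the camera images.
- tall_box: taller closed wooden box, rigid, about 200 g, on end on a fixed brown cork board 4 mm thick: 140 mm high (z), 70 wide (y), 34 thick (x). Origin: centre of the end it stands on. -x: flat lid face (framed panel; dark seam 10 mm behind it); +x: bottom, facing the tape, onto which it must fall. A light push (under 5 N) high on the lid face tips it about its lower +x edge; past about 17 degrees it falls by itself
- tall_mid (a point): the centre of the tall box, half-way up; axes as the box's
- tall_zone: rectangle of flat pale masking tape 18 mm wide for the tall box, 190 (x) by 120 mm (y) inside the tape: 25 mm to spare all round. Origin: its centre, on the board; x: the way the box is to fall. The standing box covers part of the tape at the -x end; toppled straight, it lands near the centre
- short_box: shorter closed wooden box, rigid, about 180 g, on end on a fixed brown cork board 4 mm thick: 105 mm high (z), 84 wide (y), 32 thick (x). Origin: centre of the end it stands on. -x: flat lid face (framed panel; dark seam 10 mm behind it); +x: bottom, facing the tape, onto which it must fall. A light push (under 5 N) high on the lid face tips it about its lower +x edge; past about 17 degrees it falls by itself
- short_mid (a point): the centre of the short box, half-way up; axes as the box's
- short_zone: rectangle of flat pale masking tape 18 mm wide for the short box, 155 (x) by 134 mm (y) inside the tape: 25 mm to spare all round. Origin: its centre, on the board; x: the way the box is to fall. The standing box covers part of the tape at the -x end; toppled straight, it lands near the centre
- pot_a: small closed white paint pot, 34 mm across, 45 mm high, standing beside the tall box's tape; to be left alone. Origin: centre of its underside
- pot_b: small closed white paint pot, 34 mm across, 45 mm high, standing (black cap) beside the short box's tape; to be left alone. Origin: centre of its underside
- pot_mid: small closed white paint pot, 40 mm across, 50 mm high, standing between the two rectangles; to be left alone. Origin: centre of its underside
- carton: small cardboard carton, 45 x 60 x 85 mm high, standing beyond the rectangles; to be left standing. Origin: centre of its underside
- mug: white mug, 76 mm across, 90 mm high, to the far left; to be left alone. Origin: centre of its underside
- bottle: yellow paint bottle, 54 mm across, 140 mm high, to the far right; to be left alone. Origin: centre of its underside
- brush: paint brush 170 mm long lying across in front of the robot; to be left alone. Origin: under its middle
Mind the look-alikes: they are no part of the job. What is shaped like the tall_box but green is not meant.

How it is judged:
At the end, for the whole second after the job is handed in: Both boxes lie flat, still, lid up (10 degrees), centres within 26 mm along and across of their own rectangle's centre and turned under 14 degrees from it (so within the tape's outer edge); pots, carton, mug, bottle upright and within 20 mm, brush within 40 mm, of their starts (angle between each of tall_box, short_box's own x axis and vertical above 2.97 rad and height (world z) of tall_mid below 0.029 m and angle between the y axis of tall_box and the y axis of tall_zone, either way round below 0.25 rad and x of tall_mid in the frame of tall_zone between -0.026 and 0.026 m and y of tall_mid in the frame of tall_zone between -0.026 and 0.026 m and linear speed of each of tall_box, short_box below 0.02 m/s and angular speed of each of tall_box, short_box below 0.1 rad/s and height (world z) of short_mid below 0.028 m and angle between the y axis of short_box and the y axis of short_zone, either way round below 0.25 rad and x of short_mid in the frame of short_zone between -0.026 and 0.026 m and y of short_mid in the frame of short_zone between -0.026 and 0.026 m and distance of each of pot_a, pot_b, pot_mid, carton, mug, bottle from where it was at the start of the episode below 0.02 m and angle between each of pot_a, pot_b, pot_mid, carton, mug, bottle's own z axis and vertical below 0.2 rad and distance of brush from where it was at the start of the episode below 0.04 m); the robot touches nothing.
It fails at once if the tall box is lifted or carried (its foot end rises clear of the board) or pinched between the fingers (height (world z) of tall_box above 0.045 m or (contact force between the fingers and tall_box above 3 N and z of the grasp point in the frame of tall_mid between -0.07 and 0.085 m and x of the grasp point in the frame of tall_mid between -0.017 and 0.017 m and y of the grasp point in the frame of tall_mid between -0.035 and 0.035 m)).
It fails at once if the tall box is held by the fingers half-way down instead of being pushed over and left to fall (angle between tall_box's own z axis and vertical between 0.5 and 1.25 rad and contact force between the fingers and tall_box above 0.5 N and angular speed of tall_box below 0.3 rad/s).
It fails at once if the short box is lifted or carried (its foot end rises clear of the board) or pinched between the fingers (height (world z) of short_box above 0.045 m or (contact force between the fingers and short_box above 3 N and z of the grasp point in the frame of short_mid between -0.0525 and 0.0675 m and x of the grasp point in the frame of short_mid between -0.016 and 0.016 m and y of the grasp point in the frame of short_mid between -0.042 and 0.042 m)).
It fails at once if the short box is held by the fingers half-way down instead of being pushed over and left to fall (angle between short_box's own z axis and vertical between 0.5 and 1.25 rad and contact force between the fingers and short_box above 0.5 N and angular speed of short_box below 0.3 rad/s).
It fails at once if a pot, the carton, mug or bottle is knocked over or shifted by more than 20 mm, or the brush by more than 40 mm (distance of any of pot_a, pot_b, pot_mid, carton, mug, bottle from where it was at the start of the episode above 0.02 m or angle between any of pot_a, pot_b, pot_mid, carton, mug, bottle's own z axis and vertical above 0.4 rad or distance of brush from where it was at the start of the episode above 0.04 m).
It also fails if it takes over 54 s, if anything falls off the work surface, if the arm or the gripper's body presses on something with over 40 N, if the wrist force passes 120 N, or if a joint passes its speed limit or range.

## Working session

There is one attempt and no reset: what is moved stays moved. The work goes in short steps, Python scripts to look and compute and a shell command to move; the robot and the scene stay as the last step left them, time stands still between calls to the robot, and variables do not carry over. Pictures are saved under pics/ and viewed, about 8 in all and at most 12, crops included, and the job is handed in when it is done.

```bash
mkdir -p pics
python3 - <<'E'
from workcell import readout, viewer
import cv2
for n in("top","side"):
    im=viewer.camera(n); cv2.imwrite(f"pics/{n}0.png",im[:,:,::-1]); c=viewer.calibration(n); print(n,c)
o=readout.get_obs(); print(o)
E
```

```text
top {'fx': 428.38072981527574, 'fy': 428.38072981527574, 'cx': 326.0682879247907, 'cy': 205.54849026969578, 'D': array([-0.08124472,  0.        ,  0.        ,  0.        ,  0.        ]), 'eye': array([0.4416603 , 0.01826991, 1.19942897]), 'rotation': array([-0.70542649,  0.70775725, -0.03406422,  0.0171109 ])}
side {'fx': 439.2552037843045, 'fy': 439.2552037843045, 'cx': 324.41723576335073, 'cy': 203.86119824059932, 'D': array([-0.03574872,  0.        ,  0.        ,  0.        ,  0.        ]), 'eye': array([ 0.08173014, -0.94429455,  0.67073966]), 'rotation': array([ 0.84276667, -0.17990286,  0.10548221, -0.49623866])}
{'clock': 0.1, 'joint_pos': array([1.22102370e+00, 2.41340957e-01, 3.86198663e-03, 1.33521675e+00,
       4.15791964e-05, 1.57079140e+00]), 'joint_vel': array([ 0.00090767, -0.00129261,  0.00400357, -0.00037872, -0.00050418,
        0.00028788]), 'tau': array([-4.58270679e-04, -3.73135579e+01,  2.53010166e+01,  1.08150946e-02,
        3.52129837e-05, -3.43134246e-06]), 'eef_pos': array([0.17114628, 0.46922325, 0.24750146]), 'tool_rot': array([ 1.73993701e-01,  9.84746307e-01, -9.31593090e-04, -1.85718463e-04]), 'ft_force': array([ 1.18436669,  0.50989476, -0.40648157]), 'ft_torque': array([-0.01122807,  0.01228327, -0.00447532]), 'grip_width': 0.08517208600431712}
```

View pics/top0.png

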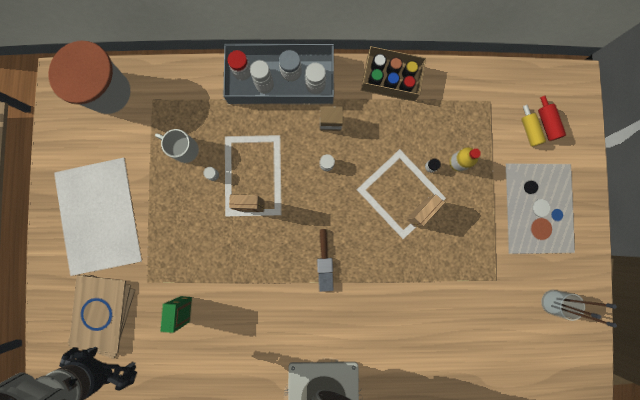

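View pics/side0.png

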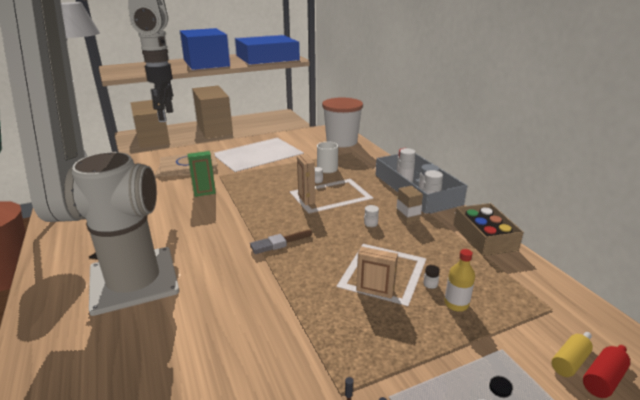

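The top view shows the tall box at about (244,202) at the near end of the left tape, and the short box at about (432,210) at the lower-right end of the diagonal tape. The brush is at (325,260), and the green decoy at (176,315) lies off the board. The side view agrees.

```bash
cat > h.py <<'E'
import numpy as np, cv2
from workcell import viewer
from scipy.spatial.transform import Rotation as R
def toworld(px,z,name="top"):
    c=viewer.calibration(name); K=np.array([[c['fx'],0,c['cx']],[0,c['fy'],c['cy']],[0,0,1]])
    p=cv2.undistortPoints(np.float64(px).reshape(-1,1,2),K,c['D']).reshape(-1,2)
    d=R.from_quat(c['rotation']).apply(np.c_[p,np.ones(len(p))])
    return c['eye']+d*((z-c['eye'][2])/d[:,2])[:,None]
def topx(P,name="top"):
    c=viewer.calibration(name); K=np.array([[c['fx'],0,c['cx']],[0,c['fy'],c['cy']],[0,0,1]])
    r=R.from_quat(c['rotation']).inv(); 
    return cv2.projectPoints(r.apply(np.atleast_2d(P)-c['eye']),np.zeros(3),np.zeros(3),K,c['D'])[0].reshape(-1,2)
E
python3 - <<'E'
from h import *
im=cv2.imread("pics/top0.png"); hsv=cv2.cvtColor(im,cv2.COLOR_BGR2HSV)
m=cv2.inRange(hsv,(0,0,165),(180,70,255))
for n,(x0,y0,x1,y1) in dict(tall=(220,130,286,220),short=(352,145,450,242)).items():
    k=np.zeros_like(m);k[y0:y1,x0:x1]=m[y0:y1,x0:x1]
    nl,l,s,_=cv2.connectedComponentsWithStats(k); 
    k=np.isin(l,[i for i in range(1,nl) if s[i,4]>60])
    ys,xs=np.nonzero(k); w=toworld(np.c_[xs,ys],.004)
    r=cv2.minAreaRect(np.float32(w[:,:2]*1000)); print(n,len(xs),r,cv2.boxPoints(r).round().tolist())
a=cv2.resize(im[185:225,215:275],None,fx=10,fy=10,interpolation=cv2.INTER_CUBIC)
b=cv2.resize(im[185:245,400:460],None,fx=6.66,fy=6.66,interpolation=cv2.INTER_CUBIC)
cv2.imwrite("pics/c1.png",cv2.resize(np.hstack([a[:400],b[:400]]),(800,320)))
cv2.imwrite("pics/c1.png",np.hstack([cv2.resize(a,(400,267)),cv2.resize(b,(400,400))[:267]]))
cv2.imwrite("pics/c1.png",np.vstack([cv2.resize(a,(480,320)),np.hstack([cv2.resize(b,(280,280)),np.zeros((280,200,3),np.uint8)])]))
# pots etc. approx
for n,p,z in [("pot_a",(209,173),.05),("mid",(327,162),.055),("pot_b",(434,165),.05),("carton",(331,113),.09),("bottle",(474,154),.14),("mug",(175,142),.09),("brush",(325,231),.015),("brush2",(325,290),.015),("tall",(244,202),.144),("short",(431,208),.109)]: print(n,toworld([p],z).round(3))
E
```

```text
tall 1086 ((615.0213623046875, 195.58544921875), (227.6195526123047, 157.2279052734375), 1.2780863046646118) [[499.0, 272.0], [503.0, 114.0], [731.0, 120.0], [727.0, 277.0]]
short 1251 ((562.3756103515625, -222.96067810058594), (192.06163024902344, 171.83880615234375), 42.74882507324219) [[434.0, -225.0], [550.0, -351.0], [691.0, -221.0], [575.0, -95.0]]
pot_a [[0.614 0.307 0.05 ]]
mid [[ 0.643 -0.012  0.055]]
pot_b [[ 0.636 -0.306  0.05 ]]
carton [[ 0.768 -0.023  0.09 ]]
bottle [[ 0.649 -0.385  0.14 ]]
mug [[0.691 0.389 0.09 ]]
brush [[ 0.457 -0.007  0.015]]
brush2 [[ 0.295 -0.006  0.015]]
tall [[0.527 0.195 0.144]]
short [[ 0.514 -0.279  0.109]]
```

View pics/c1.png

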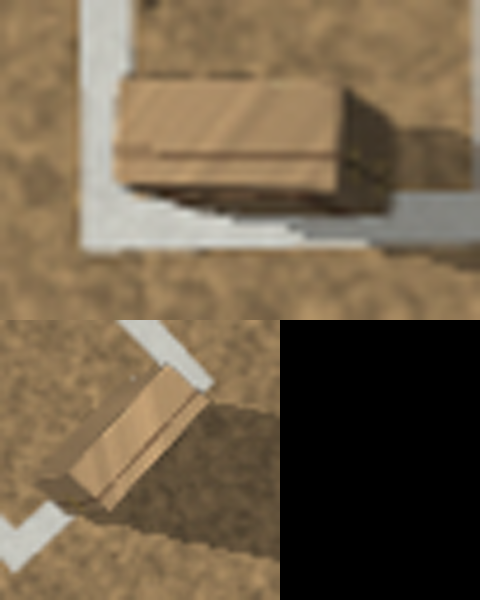

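Run:
```python
from h import *
t=np.array([[120,78],[343,82],[337,190],[115,183]])/8+[215-.5,185-.5]
s=(np.array([[168,366],[212,398],[110,510],[70,475]])-[0,320])/4.667+[400-.5,185-.5]
Z=dict(t=((.6150,.1956),1.28),s=((.5624,-.2230),42.75))
for n,p,z in(("t",t,.144),("s",s,.109)):
    w=toworld(p,z)[:,:2]; r=cv2.minAreaRect(np.float32(w*1000))
    e=w[0]-w[1] if n=="t" else w[0]-w[3]
    c=w.mean(0); e2=(w[3]-w[2]) if n=="t" else w[1]-w[2]
    y=[np.degrees(np.arctan2(v[1],v[0]))for v in(e,e2)]
    d=c-Z[n][0]; a=np.radians(Z[n][1]); 
    print(n,w.round(4).tolist(),r,'c',c.round(4),'yaws of long edges',y,'in zone',(d[0]*np.cos(a)+d[1]*np.sin(a)).round(4),(-d[0]*np.sin(a)+d[1]*np.cos(a)).round(4))
```

```text
t [[0.5468, 0.2315], [0.5453, 0.1625], [0.5119, 0.1641], [0.5142, 0.2327]] ((529.7868041992188, 197.57452392578125), (69.08910369873047, 33.465755462646484), 88.0570297241211) c [0.5296 0.1977] yaws of long edges [np.float64(88.81876815724883), np.float64(88.05703520568596)] in zone -0.0854 0.004
s [[0.5491, -0.2914], [0.5312, -0.3158], [0.4694, -0.2572], [0.4888, -0.2352]] ((510.0140686035156, -275.525390625), (30.028371810913086, 86.00495910644531), 46.97811508178711) c [ 0.5096 -0.2749] yaws of long edges [np.float64(-43.02188173424428), np.float64(-43.53170976724785)] in zone -0.074 -0.0023
```

Measurements pass the checks: outer tape 228x157 and 192x172 mm, box tops 69x33 and 86x30 mm. A straight topple puts both boxes within 6 mm of centre. I'll shut the gripper and move behind the tall box, still high.

```bash
python3 -m crank '0 0 0 0 0 -0.108 1;0 0 0 0 0 -0.108 1;0 0 0 0 0 -0.108 1;-0.029 -0.026 0 0 0 0 1;-0.029 -0.026 0 0 0 0 1;-0.029 -0.026 0 0 0 0 1;-0.029 -0.026 0 0 0 0 1;-0.029 -0.026 0 0 0 0 1;-0.029 -0.026 0 0 0 0 1;-0.029 -0.026 0 0 0 0 1;-0.029 -0.026 0 0 0 0 1;-0.015 -0.026 0 0 0 0 1;0 0 0 0 0 0 1'
python3 - <<'E'
from workcell import readout
from scipy.spatial.transform import Rotation as R
o=readout.get_obs();print(o['joint_pos'],R.from_quat(o['tool_rot']).as_matrix().round(3))
E
```

```text
clock: 1.18
eef_pos: [0.4237, 0.224, 0.2408]
tool_rot: [-0.001, 1.0, -0.005, -0.004]
ft_force: [-0.1, -0.8, -0.1]
grip_width: -0.0003
[ 0.48991033  0.21190159 -0.05168803  1.31875449 -0.0060504   0.4871078 ] [[-1.    -0.003 -0.007]
 [-0.003  1.    -0.011]
 [ 0.007 -0.011 -1.   ]]
```

```bash
python3 -m crank '-0.010 -0.009 0.025 0 0 0 1;-0.010 -0.009 0.025 0 0 0 1;-0.010 -0.009 0.025 0 0 0 1;-0.008 0 0.025 0 0 0 1;0 0 0 0 0 0 1'
python3 - <<'E'
from workcell import viewer
import cv2
im=viewer.camera("top")[170:230,200:300]; s=viewer.camera("side")[120:220,240:390]
import numpy as np
cv2.imwrite("pics/c2.png",np.hstack([cv2.resize(im,(500,300),interpolation=2),cv2.resize(s,(300,200)).copy() if 0 else cv2.resize(s,(300,300))])[:,:,::-1])
E
```

```text
clock: 1.6
eef_pos: [0.4638, 0.1938, 0.1382]
tool_rot: [0.002, 1.0, -0.004, -0.003]
ft_force: [-1.4, -0.0, -0.2]
grip_width: 0.0
```

View pics/c2.png

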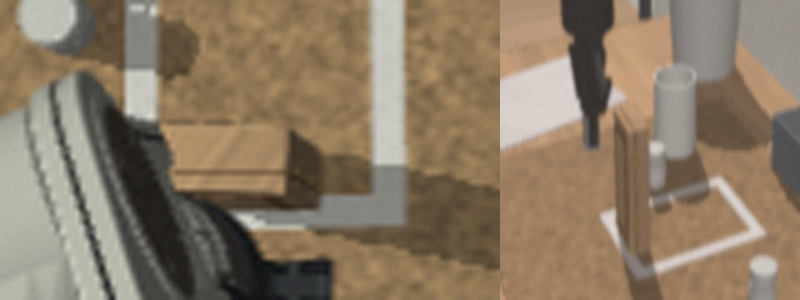

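```bash
python3 -m crank '-0.012 0.004 0 0 0 0 1;-0.012 0 0 0 0 0 1;-0.012 0 0 0 0 0 1;-0.012 0 0 0 0 0 1;-0.012 0 0 0 0 0 1;-0.012 0 0 0 0 0 1;-0.012 0 0 0 0 0 1;-0.012 0 0 0 0 0 1;-0.012 0 0 0 0 0 1'
python3 - <<'E'
from workcell import viewer
import cv2
s=viewer.camera("side")[120:220,240:390]
cv2.imwrite("pics/c3.png",cv2.resize(s,(450,300))[:,:,::-1])
E
```

```text
clock: 2.45
eef_pos: [0.575, 0.2096, 0.1629]
tool_rot: [-0.006, 1.0, 0.002, 0.008]
ft_force: [-0.2, 0.0, 0.5]
grip_width: 0.0
```

View pics/c3.png

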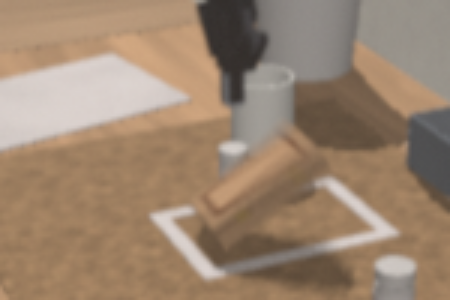

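```bash
python3 -m crank '0.02 0 -0.03 0 0 0 1;0.02 0 -0.03 0 0 0 1;0.02 0 -0.03 0 0 0 1;0.01 -0.035 0 0 0 0 1;0.01 -0.035 0 0 0 0 1;0 -0.035 0 0 0 0 1;0 -0.035 0 0 0 0 1;0 -0.035 0 0 0 0 1;0 -0.035 0 0 0 0 1;0 -0.035 0 0 0 0 1;0 -0.035 0 0 0 0 1;0 -0.035 0 0 0 0 1;0 -0.035 0 0 0 0 1;0 -0.035 0 0 0 0 1;0 -0.035 0 0 0 0 1;0 -0.035 0 0 0 0 1;0 0 0 0 0 0 1'; python3 -m crank '0 0 0 0 0 -0.115 1;0 0 0 0 0 -0.115 1;0 0 0 0 0 -0.115 1;0 0 0 0 0 -0.115 1;0 0 0 0 0 -0.115 1;0 0 0 0 0 -0.115 1;0 0 0 0 0 -0.115 1;0 0 0 0 0 0 1'
python3 - <<'E'
from workcell import viewer,readout
import cv2
from scipy.spatial.transform import Rotation as R
im=viewer.camera("top"); cv2.imwrite("pics/top4.png",im[:,:,::-1])
o=readout.get_obs();M=R.from_quat(o['tool_rot']).as_matrix();print(M.round(3))
import numpy as np
print(M.T@(np.array([.466,-.321,.118])-o['eef_pos']))
E
```

```text
clock: 3.92
eef_pos: [0.5003, -0.2474, 0.2825]
tool_rot: [-0.02, 0.999, 0.002, 0.029]
ft_force: [0.2, 0.2, -0.0]
grip_width: 0.0001
clock: 4.58
eef_pos: [0.499, -0.2414, 0.2959]
tool_rot: [-0.428, 0.903, -0.014, 0.033]
ft_force: [-0.5, 0.7, -0.8]
grip_width: -0.0001
[[-0.634 -0.77   0.071]
 [-0.772  0.636  0.003]
 [-0.047 -0.053 -0.997]]
[ 0.09103284 -0.01560461  0.1751924 ]
```

View pics/top4.png

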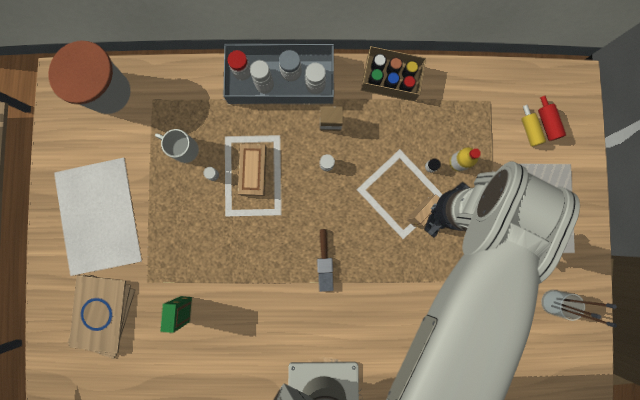

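Tall box is lying flat, lid up, inside its tape (about 252,168). Tool has tilted about 4°, so I'll work out the correction.

```bash
cat > fix.py <<'E'
import numpy as np,sys
from workcell import readout
from scipy.spatial.transform import Rotation as R
o=readout.get_obs();M=R.from_quat(o['tool_rot']).as_matrix()
x,y,z,a=map(float,sys.argv[1:]);c,s=np.cos(np.radians(a)),np.sin(np.radians(a))
D=np.array([[-c,-s,0],[-s,c,0],[0,0,-1]])
print(o['eef_pos'].round(4),'turn',R.from_matrix(M.T@D).as_rotvec().round(4),'shift after turn',(D.T@(np.array([x,y,z])-o['eef_pos'])).round(4))
E
python3 fix.py .466 -.321 .113 46
```

```text
[ 0.4992 -0.2413  0.2962] turn [-0.0514  0.0496  0.0791] shift after turn [ 0.0804 -0.0315  0.1832]
```

```bash
python3 -m crank '0 0 0 -0.051 0.05 0.079 1;0.027 -0.010 0 0 0 0 1;0.027 -0.010 0 0 0 0 1;0.027 -0.010 0 0 0 0 1;0 0 0 0 0 0 1'; python3 fix.py .466 -.321 .113 46
```

```text
clock: 5.05
eef_pos: [0.4637, -0.3159, 0.2999]
tool_rot: [-0.386, 0.922, -0.0, -0.001]
ft_force: [-0.0, 1.0, -0.4]
grip_width: -0.0001
[ 0.4637 -0.3159  0.2999] turn [ 0.     -0.0016 -0.0094] shift after turn [ 0.0021 -0.0052  0.1869]
```

```bash
python3 -m crank '0.002 -0.005 0.03 0 0 -0.009 1;0 0 0.03 0 0 0 1;0 0 0.03 0 0 0 1;0 0 0.03 0 0 0 1;0 0 0.03 0 0 0 1;0 0 0.02 0 0 0 1;0 0 0 0 0 0 1'; python3 fix.py .466 -.321 .113 46;python3 - <<'E'
from workcell import viewer
import cv2
s=viewer.camera("side")[220:320,310:460]
cv2.imwrite("pics/c5.png",cv2.resize(s,(450,300))[:,:,::-1])
E
```

```text
clock: 5.63
eef_pos: [0.4699, -0.32, 0.1325]
tool_rot: [-0.381, 0.925, -0.006, 0.005]
ft_force: [-1.1, 0.2, 0.3]
grip_width: -0.0
[ 0.4699 -0.32    0.1325] turn [-0.015   0.0038 -0.0217] shift after turn [0.0035 0.0021 0.0195]
```

View pics/c5.png

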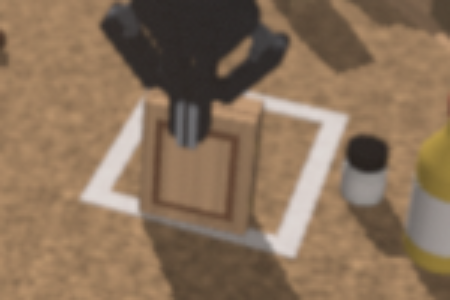

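```bash
python3 -m crank '0.003 0.002 0.020 -0.015 0.004 -0.022 1;0 0 0 0 0 0 1;-0.012 0 0.001 0 0 0 1;-0.012 0 0.001 0 0 0 1'; python3 fix.py .4906 -.2949 .111 45
```

```text
clock: 6.02
eef_pos: [0.4879, -0.305, 0.1201]
tool_rot: [-0.388, 0.922, -0.005, 0.003]
ft_force: [0.5, 1.0, 0.7]
grip_width: 0.0004
[ 0.4879 -0.305   0.1201] turn [-0.0119  0.0024  0.0117] shift after turn [-0.009   0.0052  0.0091]
```

```bash
python3 -m crank '-0.004 0.005 0.009 -0.012 0.002 0.012 1;-0.012 0 0.001 0 0 0 1;-0.012 0 0.001 0 0 0 1;-0.012 0 0.001 0 0 0 1;-0.012 0 0.001 0 0 0 1;-0.012 0 0.001 0 0 0 1'
python3 - <<'E'
from workcell import viewer
import cv2
s=viewer.camera("side")[220:320,310:460]
cv2.imwrite("pics/c6.png",cv2.resize(s,(450,300))[:,:,::-1])
E
```

```text
clock: 6.52
eef_pos: [0.5389, -0.2507, 0.1115]
tool_rot: [-0.382, 0.924, -0.004, 0.004]
ft_force: [-0.5, -0.9, -0.2]
grip_width: -0.0001
```

View pics/c6.png

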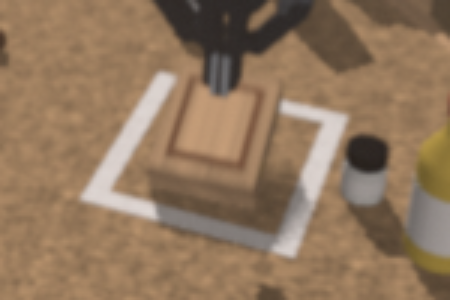

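The short box is falling away from the fingers. Next I'll retreat up and back, clear the view and check.

```bash
python3 -m crank '0.015 0 -0.03 0 0 0 1;0.015 0 -0.03 0 0 0 1;0.03 0 -0.03 0 0 0 1;0.035 0 -0.02 0 0 0 1;0.035 0 0 0 0 0 1;0.035 0 0 0 0 0 1;0.035 0 0 0 0 0 1;0.035 0 0 0 0 0 1;0 0 0 0 0 0 1;0 0 0 0 0 0 1'
python3 - <<'E'
from h import *
im=viewer.camera("top")[:,:,::-1]; cv2.imwrite("pics/top7.png",im)
cv2.imwrite("pics/c7.png",cv2.resize(im[120:250,190:450],(780,390),interpolation=cv2.INTER_CUBIC))
im0=cv2.imread("pics/top0.png")
E
```

```text
clock: 7.4
eef_pos: [0.3749, -0.4181, 0.2242]
tool_rot: [-0.39, 0.921, -0.005, 0.003]
ft_force: [0.6, 0.4, 1.0]
grip_width: 0.0002
```

View pics/c7.png

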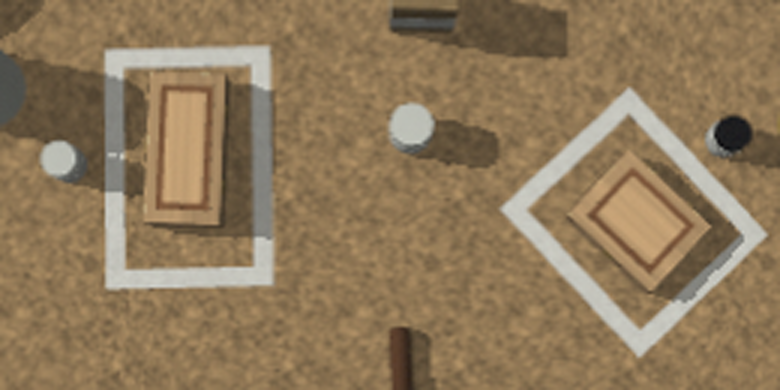

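```bash
cat > m.py <<'E'
from h import *
import sys,json
Z=dict(t=((.6150,.1956),1.28,.038,(140,70)),s=((.5624,-.2230),42.75,.036,(105,84)))
def m(n,p):
    zc,zy,z,_=Z[n]; w=toworld(p,z)[:,:2]; d=w.mean(0)-zc;a=np.radians(zy)
    e=(w[0]-w[3]+w[1]-w[2]); L=[np.linalg.norm(w[i]-w[(i+1)%4]).round(4) for i in range(4)]
    print(n,'c',w.mean(0).round(4),'sides',L,'dyaw',np.degrees(np.arctan2(e[1],e[0]))-zy,'along',(d[0]*np.cos(a)+d[1]*np.sin(a)).round(4),'across',(-d[0]*np.sin(a)+d[1]*np.cos(a)).round(4))
E
python3 - <<'E'
from m import *
f=lambda P:np.array(P)/3+[190-.33,120-.33]
m('t',f([[150,70],[226,71],[221,225],[145,221]]))
m('s',f([[568,213],[628,152],[711,228],[653,291]]))
E
```

```text
t c [0.628  0.1937] sides [np.float64(0.0697), np.float64(0.1418), np.float64(0.0691), np.float64(0.1391)] dyaw -2.5195791662950078 along 0.013 across -0.0021
s c [ 0.5593 -0.2216] sides [np.float64(0.0797), np.float64(0.1034), np.float64(0.0797), np.float64(0.1053)] dyaw 4.382829657462999 along -0.0014 across 0.0032
```

```bash
python3 -c "
from workcell import order; print(order.job_done())"
```

```text
the job is handed in; nothing more can be done
None
```

I pushed both boxes over with the closed fingertips high on the lid face, the tall one first. Each fell freely onto its bottom, and I handed the job in at about 7.5 s on the robot's clock.

These are the last top-view measurements. The limits are 26 mm in each direction and 14°:

| Box | Along | Across | Turned | Lid |
|---|---|---|---|---|
| Tall | +13 mm | −2 mm | −2.5° | up, flat |
| Short | −1 mm | +3 mm | +4.4° | up, flat |

- **Size check:** the tall box measured 140 x 69 mm, which agrees with its given size. The short box measured 104 x 80 mm against 105 x 84, within the reading error.
- **Tall box offset:** it landed 11 mm farther along than I predicted (+13 mm against +2 mm), but still inside the limit.
- **Other objects:** the three pots are where they were, to about a pixel. The carton and brush look unmoved by eye, and the mug and bottle were still in place when I last had them in view, but I did not measure these four again at the end.
- **Robot:** the arm was clear of everything at hand-in.

No check failed. The tool drifted a few degrees and up to 25 mm during the first push and the carry across. I corrected that before pushing the short box.

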